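# Third hand for the shelf divider

### The job

Take the loose wooden divider and stand it on the shelf midway between the rattle cube and the kaleidoscope, square to the sprung stop rail, with its end edge pressed back against the rail's bar. Be my third hand while I screw its foot down: push it steadily into the bar with about 10 N for a few seconds (never ramming it), and finish the program still holding it there, standing flat and pushing; do not let go. Leave all the toys where they are.

Things in the scene. Friction and masses are not known exactly. Their poses are not given: they have to be found in the camera images.
- divider_mid (a point): Centre of the loose walnut-faced plywood divider (130 g, more or less), 40 mm above its underside. An upright board 90 mm long (its x), 16 mm thick (its y), its top 80 mm above the shelf, on a foot 90 x 60 x 8 mm (x, y, z) with four screw holes; an upside-down T seen from its end, the same either way round. Either 90 mm end may face the rail. z is up. Pinch the 16 mm board from above.
- divider: The same divider; origin at the centre of its underside, axes as above.
- rail: The stop rail, fixed on the shelf beyond the toys: a birch back board 500 mm long and 70 mm high, carrying in front of it, on two sprung pins, a wooden bar 460 mm long (y), 46 mm high (from 5 to 51 mm above the shelf) and 18 mm thick. Origin on the shelf below the middle of the bar's front face when nothing presses on it; that face is the plane x = 0. x points away from the robot's side, into the rail (the direction of pressing), y along the rail, z up.
- bar (a joint): How far the sprung bar is pushed back along the rail's x, in m: 0 at rest, stops hard at 0.025. It is sprung at 0.8 N per mm from zero, so 0.0125 means 10 N; it stays parallel to the rail.
- cube_mid (a point): Centre of the maple rattle cube, 50 mm each way, standing about 50 mm in front of the bar. Light (about 90 g). Cube and kaleidoscope stand 300 mm apart, centre to centre, in a line parallel to the rail; which of them is left varies.
- kaleidoscope_mid (a point): Centre of the clear acrylic kaleidoscope, an upright tube 50 mm across and 90 mm high, standing about 50 mm in front of the bar.
- teether: Teether ring lying flat, 80 mm across, 14 mm high; origin at the centre of its underside. To be left alone.
- bell: Stainless bell ball, 52 mm across, with a small flat underneath; origin at the centre of its underside. To be left alone.
- top: Plastic spinning top, 62 mm across and 52 mm high, standing on its flat tip; origin at the centre of its underside. To be left alone.
There are look-alikes about, which are no part of the job. Leave any pink, purple or yellow look-alike of the divider alone.

How it is judged:
By the outcome, as a careful person would: the job done as asked, in the order asked, and still so for the second after the job is handed in, while the arm keeps its last pose, push and grip.
It also fails if it takes over 42 s, if anything falls off the work surface, if the arm or the gripper's body presses on something with over 40 N, if the wrist force passes 120 N, or if a joint passes its speed limit or range.

### The arm

A 6-joint arm with a two-finger parallel gripper is mounted at the origin on the work surface. World frame = base frame: x ahead of the robot, y to its left, z up, the work surface at z = 0. Lengths are in mm, angles in degrees, forces in N, time in s.
With the tool pointing down it reaches from about 350 to 925 mm from the base axis. Payload 6.4 kg.
Tool frame: the origin (TCP) lies at the very end of the fingers, on their centre line; the grasp point (between the pads) lies 19 mm behind it; x points along the fingers, z is the direction in which the jaws open and shut, and the axes are right-handed (so a half turn about x gives the same grasp; the last joint's range is limited). The gripper opens to 85 mm and grips with 20 to 120 N. Pads are 22 mm wide; open, the fingers measure 114 mm over their backs; the gripper's body (76 mm by 85 mm) begins 54 mm behind the grasp point. The pads swing forward as they close: fully open they stand 13 mm farther back than shut.
Start: joints at [-9.975, 14.043, 89.255, -0, 76.702, -9.975], TCP at [650.011, 0.004, 231.29] pointing down, gripper open.
Joint ranges: [-179.41, 179.41], [-58.25, 129.5], [7.25, 145.43], [-54.29, 234.29], [11.92, 165.04], [-157.13, 157.13]. Speed limits (degrees/s): [147.25, 147.25, 180, 180, 180, 180].

### API

Orientations are given as a 3x3 rotation matrix whose columns are the frame's x, y, z axes.
In Python, from rig import observe, get_image, job_done gives the robot as it stands.
- The arm moves only by the shell command python3 -m crank 'ROWS' [OPENING]. ROWS is JSON, a list of rows, each a list of 6 numbers: the shift along the tool's x, y, z in mm, then the turn, a rotation vector about the tool's x, y, z in rad. A call has 1 to 5 rows; each row shifts and turns the commanded pose from where the row before left it, along the tool's axes as they then stand; what a row does not reach is not made up. A row lasts 1/10 s, in which the tool goes at most 50 mm and 8.59 degrees, less where a joint would pass 70% of its speed; a pose out of reach is approached as far as the arm can. A call with a gripper value outside its range is refused whole. OPENING is the opening in per cent of the stroke, from 0 (shut) to 100 (fully open), set as the call begins (- or left out, the last holds). The fingers move at their own pace and stop on an object; the grip force is fixed at half the most. Time passes only in rows, so rows that do not move let the fingers close. It gives the time, the measured TCP pose, the force and the opening at its end, in the units of the state.
- observe(): the state, without advancing time (a new reading comes with each control period).
- get_image(name): name is "scene" or "side" or "wrist"; returns a dict with "img" (400x640x3 uint8, blue, green, red), "depth" (400x640 float32, mm along the optical axis (not along the pixel's ray), 0 where there is no reading), "camera_matrix" (3x3 intrinsics, pixels), "world_to_cam" (4x4, takes a point from world to camera coordinates). Camera axes: x right, y up, looking along -z (the intrinsics and any distortion apply to the point x, -y, -z); pixel columns grow to the right and rows downward; lengths in mm; the calibration is good to about 2 mm. A picture is of the moment at which its call begins.
- job_done(): hands the job in, once; it reports no verdict.
The state is a dict: "clock": time; "joints": joint angles; "joint_vel": joint speeds; "joint_torque": joint torques, N m; "eef_pos": TCP position; "tool_rot": TCP orientation; "force": force on the tool from outside, world axes, zero at the start; "ft_torque": the same for the moment, N m; "grip_width": finger opening in mm.
Only numpy, scipy, OpenCV 4.12 (cv2) and the standard library are available. Lean on these libraries where they do the work, as an engineer would, in place of code of your own. Each camera call takes 0.05 s, during which the arm holds its last target.

## Working session

There is one attempt and no reset: what is moved stays moved. The work goes in short steps, Python scripts to look and compute and a shell command to move; the robot and the scene stay as the last step left them, time stands still between calls to the robot, and variables do not carry over. Pictures are saved under pics/ and viewed, and the job is handed in when it is done.

```bash
mkdir -p pics; cat > h.py <<'E'
import numpy as np, cv2, pickle
from rig import observe, get_image, job_done
np.set_printoptions(precision=3,suppress=True)
def snap(name,fn):
    d=get_image(name); cv2.imwrite('pics/%s.png'%fn,d['img']); pickle.dump(d,open('pics/%s.pkl'%fn,'wb')); return d
def load(fn): return pickle.load(open('pics/%s.pkl'%fn,'rb'))
def ray(d,u,v):
    K=np.array(d['camera_matrix']);T=np.array(d['world_to_cam']);R=T[:3,:3];t=T[:3,3]
    a=np.linalg.solve(K,[u,v,1.]); c=np.array([a[0],-a[1],-1.]); return -R.T@t, R.T@c
def onz(d,u,v,z):
    o,r=ray(d,u,v); s=(z-o[2])/r[2]; return o+s*r
def pt(d,u,v):
    o,r=ray(d,u,v); return o+r*d['depth'][int(v),int(u)]
def proj(d,p):
    T=np.array(d['world_to_cam']);c=T[:3,:3]@np.array(p)+T[:3,3]; q=np.array(d['camera_matrix'])@[c[0],-c[1],-c[2]]; return q[:2]/q[2]
E
python3 - <<'E'
from h import *
for n in ['scene','side','wrist']:
    d=snap(n,n+'0'); print(n,d['camera_matrix'],d['world_to_cam'], [k for k in d])
print(observe())
E
```

```text
scene [[434.606   0.    316.191]
 [  0.    434.606 204.822]
 [  0.      0.      1.   ]] [[    0.187     0.982    -0.015   -68.151]
 [   -0.809     0.163     0.564   366.149]
 [    0.557    -0.094     0.825 -1520.736]
 [    0.        0.        0.        1.   ]] ['img', 'depth', 'camera_matrix', 'world_to_cam']
side [[439.51    0.    320.9  ]
 [  0.    439.51  197.069]
 [  0.      0.      1.   ]] [[    0.962    -0.272     0.006  -509.947]
 [    0.15      0.55      0.822  -136.632]
 [   -0.227    -0.79      0.57  -1124.388]
 [    0.        0.        0.        1.   ]] ['img', 'depth', 'camera_matrix', 'world_to_cam']
wrist [[282.144   0.    314.733]
 [  0.    282.144 204.944]
 [  0.      0.      1.   ]] [[   1.      -0.      -0.001 -648.481]
 [  -0.       0.948   -0.32    42.748]
 [   0.001    0.32     0.948 -381.375]
 [   0.       0.       0.       1.   ]] ['img', 'depth', 'camera_matrix', 'world_to_cam']
{'clock': 0.15, 'joints': array([-9.974, 14.076, 89.309,  0.   , 76.703, -9.974]), 'joint_vel': array([ 0.051, -0.125, -0.204,  0.052, -0.056, -0.011]), 'joint_torque': array([  0.   , -42.998, -32.655,  -0.   ,   0.004,   0.   ]), 'eef_pos': array([649.566,   0.095, 230.417]), 'tool_rot': array([[-0.002, -0.   ,  1.   ],
       [ 0.   ,  1.   ,  0.   ],
       [-1.   ,  0.   , -0.002]]), 'force': array([ 0.116, -0.296, -0.003]), 'ft_torque': array([ 0.035, -0.031,  0.042]), 'grip_width': 85.57819917374704}
```

View pics/scene0.png

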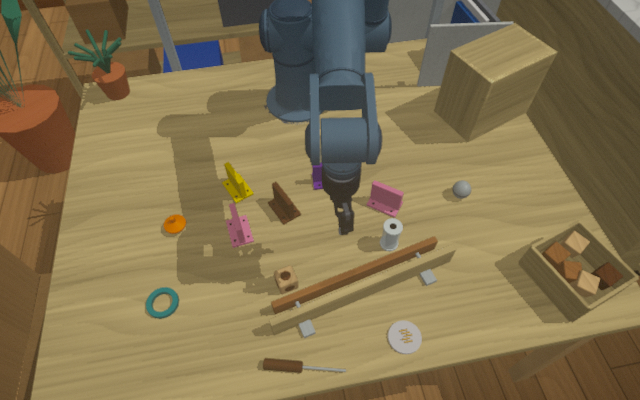

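View pics/side0.png

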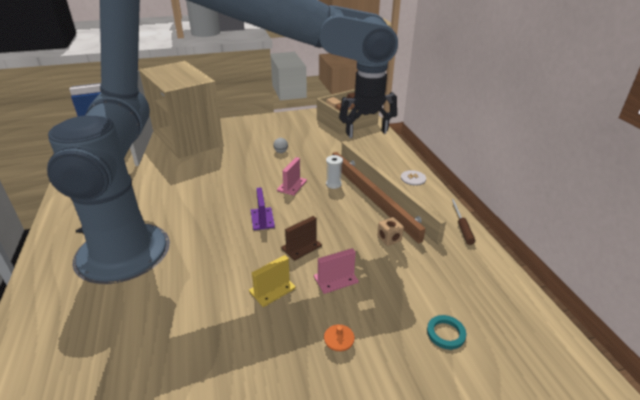

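View pics/wrist0.png

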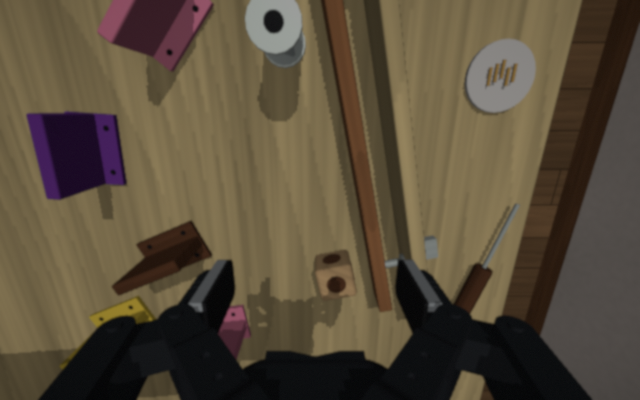

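Five candidates for the divider, by scene pixel: yellow (237,183), pink (240,227), purple (318,177), pink (385,198) and dark walnut brown (285,203). The brown one fits "walnut-faced"; the others are the excluded look-alikes. I'll confirm it in an enlarged crop.

```bash
python3 - <<'E'
from h import *
s=load('scene0')['img'][160:260,240:340]; i=load('side0')['img'][205:275,260:360]; w=load('wrist0')['img'][205:305,100:220]
a=[cv2.resize(x,(380,400),interpolation=cv2.INTER_CUBIC) for x in (s,w)]
cv2.imwrite('pics/crop0.png',np.hstack(a))
s=load('scene0')['img'][200:350,250:470]
cv2.imwrite('pics/crop1.png',cv2.resize(s,None,fx=3.6,fy=3.6,interpolation=cv2.INTER_CUBIC))
E
```

```text
(no output)
```

View pics/crop0.png

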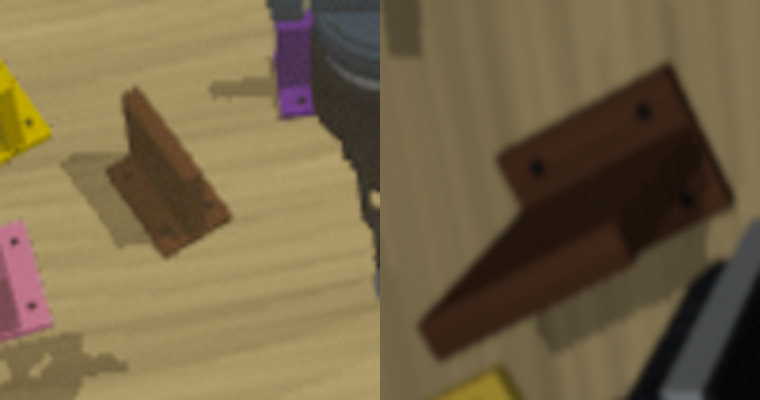

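View pics/crop1.png

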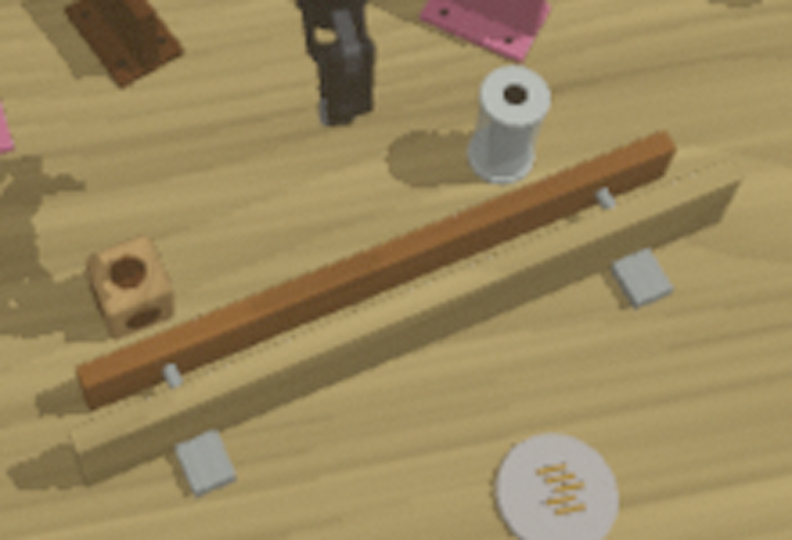

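The crop confirms it: a walnut-brown upside-down T with four screw holes. Next I measure the divider, bar, cube and kaleidoscope.

```bash
python3 - <<'E'
from h import *
from scipy.ndimage import label
d=load('wrist0')
f=lambda x,y:(100+(x-380)/3.167,205+y/4)
print('board top wrist',[onz(d,*f(*c),80)[:2] for c in [(420,325),(440,358),(635,255),(610,220)]])
print('foot wrist z8',[onz(d,*f(*c),8)[:2] for c in [(497,158),(668,65),(733,200)]])
s=load('scene0'); g=lambda x,y:(240+x/3.8,160+y/4)
print('foot scene z8',[onz(s,*g(*c),8)[:2] for c in [(107,170),(168,255),(231,213)]])
print('top scene z80',[onz(s,*g(*c),80)[:2] for c in [(124,95),(136,88)]])
# bar by depth/height in scene
for nm in ['scene0','side0','wrist0']:
    d=load(nm); hsv=cv2.cvtColor(d['img'],cv2.COLOR_BGR2HSV)
    vv,uu=np.mgrid[0:400,0:640]
    K=d['camera_matrix'];T=np.array(d['world_to_cam']);R=T[:3,:3]
    z=d['depth'].astype(float); c=np.stack([(uu-K[0,2])/K[0,0]*z,-(vv-K[1,2])/K[1,1]*z,-z],-1)
    P=(c-T[:3,3])@R
    P[z==0]=np.nan
    b=np.median(P[(P[...,2]>-15)&(P[...,2]<15)&(P[...,0]>300)&(P[...,0]<800)&(abs(P[...,1])<300)][:,2]); print(nm,'table z',b)
    m=(hsv[...,0]>5)&(hsv[...,0]<16)&(hsv[...,1]>110)&(P[...,2]>20)&(P[...,2]<100)&(P[...,0]>500)
    l,n=label(m)
    for k in range(1,n+1):
        q=P[l==k]
        if len(q)>60: print(k,len(q),np.nanmin(q,0),np.nanmax(q,0),[uu[l==k].min(),uu[l==k].max(),vv[l==k].min(),vv[l==k].max()])
    for nme,lo,hi in [('bar',46,56),('kal',85,95),('cube',46,54),('div',76,84)]:
        if nme=='bar': mm=m
        q=(P[...,2]>lo)&(P[...,2]<hi)&(P[...,0]>400)&(P[...,0]<950)&(abs(P[...,1])<350)
        l,n=label(q)
        for k in range(1,n+1):
            p=P[l==k]
            if len(p)>40: print(nme,len(p),p.mean(0),np.ptp(p,0)[:2],[int(uu[l==k].mean()),int(vv[l==k].mean())])
    pickle.dump(P,open('pics/%sP.pkl'%nm,'wb'))
E
```

```text
board top wrist [array([ 401.907, -122.703]), array([ 406.979, -134.6  ]), array([488.529, -98.24 ]), array([481.009, -86.457])]
foot wrist z8 [array([ 392.602, -102.353]), array([475.412, -66.297]), array([ 497.919, -119.252])]
foot scene z8 [array([ 418.9  , -152.799]), array([ 500.247, -117.516]), array([474.552, -65.752])]
top scene z80 [array([ 409.022, -131.264]), array([ 404.673, -121.764])]
scene0 table z 0.7029628952460757
10 425 [742.692 501.536  69.077] [837.871 563.754  98.313] [np.int64(545), np.int64(580), np.int64(243), np.int64(280)]
12 195 [659.817 101.75   22.159] [694.142 208.249  55.546] [np.int64(379), np.int64(417), np.int64(246), np.int64(265)]
32 89 [680.685  47.168  35.746] [706.137 108.402  54.676] [np.int64(359), np.int64(381), np.int64(259), np.int64(272)]
44 366 [817.741 593.359  75.012] [868.719 645.523  99.806] [np.int64(593), np.int64(622), np.int64(263), np.int64(286)]
184 97 [ 878.982 -178.038   20.845] [ 901.493 -134.884   29.54 ] [np.int64(282), np.int64(301), np.int64(361), np.int64(370)]
bar 1267 [701.348  33.402  50.892] [113.36  449.469] [352, 
[... 3060 characters left out ...]
 [273, 24]
cube 292 [479.575 161.765  50.045] [37.663 44.075] [145, 24]
cube 5069 [698.941  32.601  52.054] [ 96.069 364.259] [357, 145]
cube 50 [707.682 172.129  50.151] [ 4.669 21.222] [374, 12]
cube 261 [725.573  90.531  50.217] [ 33.128 151.402] [385, 98]
cube 49 [619.951 134.877  50.052] [27.518 10.972] [286, 54]
cube 136 [755.06  -43.985  50.07 ] [ 24.105 109.368] [401, 216]
cube 135 [458.022 -98.334  49.954] [79.991 31.778] [167, 256]
cube 1183 [ 676.211 -135.202   50.968] [55.84  55.686] [335, 281]
cube 82 [ 529.676 -233.221   49.875] [26.691 14.875] [232, 339]
div 1004 [469.511 158.744  80.474] [40.539 34.672] [115, 18]
div 927 [ 445.667 -108.511   80.836] [87.374 47.889] [146, 276]
```

```bash
python3 - <<'E'
from h import *
from scipy.ndimage import label
vv,uu=np.mgrid[0:400,0:640]
# bar front top edge per image: along each slice, min of x' among top points
th=np.radians(12.5); ex=np.array([np.cos(th),np.sin(th)]); ey=np.array([-ex[1],ex[0]])
for nm in ['scene0','side0','wrist0']:
    P=pickle.load(open('pics/%sP.pkl'%nm,'rb')); d=load(nm); hsv=cv2.cvtColor(d['img'],cv2.COLOR_BGR2HSV)
    # rays on z=51 plane
    q=np.array([onz(d,u,v,51)[:2] for u,v in zip(uu.ravel(),vv.ravel())]).reshape(400,640,2)
    X=q@ex; Y=q@ey
    sel=(abs(P[...,2]-51)<5)&(hsv[...,1]>105)&(hsv[...,0]<18)&(X>625)&(X<735)&(Y>-110-130)&(Y<60)
    l,n=label(sel); k=np.argmax(np.bincount(l.ravel())[1:])+1; sel=l==k
    ys=np.arange(-200,60,10); a=[];b=[]
    for y in ys:
        s=sel&(abs(Y-y)<5)
        if s.sum()>3: a.append([y,X[s].min()]); b.append([y,X[s].max()])
    a=np.array(a);b=np.array(b)
    for e in (a,b):
        if len(e)<5: continue
        p=np.polyfit(e[:,0],e[:,1],1); r=e[:,1]-np.polyval(p,e[:,0]); g=abs(r)<2; p=np.polyfit(e[g,0],e[g,1],1)
        print(nm,'edge X at Y=-130:',np.polyval(p,-130),'slope deg',np.degrees(np.arctan(p[0])),g.sum(),r.std(), 'Yrange',Y[sel].min(),Y[sel].max())
for c in [(613,152),(677.5,-138)]: print(np.array(c)@ex,np.array(c)@ey)
print('div top rect')
for nm in ['scene0','side0','wrist0']:
    P=pickle.load(open('pics/%sP.pkl'%nm,'rb')); d=load(nm); hsv=cv2.cvtColor(d['img'],cv2.COLOR_BGR2HSV)
    s=(abs(P[...,2]-80)<3)&(hsv[...,0]<20)&(np.abs(P[...,0]-446)<70)&(abs(P[...,1]+110)<50)
    pts=np.array([onz(d,u,v,80)[:2] for v,u in zip(*np.where(s))],np.float32)
    print(nm,len(pts),cv2.minAreaRect(pts),pts.mean(0))
    # cube/kal tops
    for z,c in [(90,(613,152)),(50,(677,-138))]:
        s=(abs(P[...,2]-z)<3)&(np.hypot(P[...,0]-c[0],P[...,1]-c[1])<45)
        l,n=label(s); s=l==np.argmax(np.bincount(l.ravel())[1:])+1
        pts=np.array([onz(d,u,v,z)[:2] for v,u in zip(*np.where(s))],np.float32); print('  ',z,cv2.minAreaRect(pts),pts.mean(0))
E
```

```text
scene0 edge X at Y=-130: 683.8267036971924 slope deg 0.1523050421981219 26 0.4118616355184231 Yrange -239.89643462687107 59.95594139012748
scene0 edge X at Y=-130: 701.1605656901922 slope deg 0.2739189035927176 26 0.7444434109905622 Yrange -239.89643462687107 59.95594139012748
side0 edge X at Y=-130: 677.6013466219987 slope deg 0.298124278103507 23 1.7081969082944173 Yrange -239.9692447227844 57.85115419436024
side0 edge X at Y=-130: 697.4854163073443 slope deg -0.14718348037503876 26 0.912453227412296 Yrange -239.9692447227844 57.85115419436024
wrist0 edge X at Y=-130: 680.4144624207001 slope deg 0.156752111466137 25 0.13398979318606263 Yrange -239.997991965951 35.7616929827017
wrist0 edge X at Y=-130: 698.6410464223064 slope deg 0.13143457362949504 22 2.7205462377268375 Yrange -239.997991965951 35.7616929827017
631.3682736831108 15.719509738172805
631.5718781002967 -281.3666874256155
div top rect
scene0 129 ((445.65093994140625, -110.37869262695312), (90.34117889404297, 15.823739051818848), 23.251192092895508) [ 447.57  -109.554]
   90 ((613.3536376953125, 155.4163055419922), (46.2
[... 268 characters left out ...]
2, 18.61989974975586), 23.987417221069336) [ 444.014 -113.137]
   90 ((611.8939208984375, 151.31597900390625), (48.39068603515625, 45.858585357666016), 74.80950927734375) [612.105 151.059]
   50 ((675.1676025390625, -142.4014129638672), (50.686397552490234, 49.8763313293457), 11.60614013671875) [ 676.196 -142.161]
wrist0 904 ((444.2388916015625, -109.4760971069336), (92.35041809082031, 16.662269592285156), 23.184770584106445) [ 445.138 -109.189]
   90 ((612.175537109375, 149.61631774902344), (41.237701416015625, 49.01424026489258), 89.9786148071289) [612.407 152.068]
   50 ((676.2743530273438, -136.4833221435547), (49.04978942871094, 50.57747268676758), 12.62941837310791) [ 676.278 -136.148]
```

```bash
python3 -m crank '[[0,-37,-60,0.145,0,0]]' 100; python3 -c "
from h import *
o=observe();print(o['tool_rot'],o['joints'])"
```

```text
clock: 0.25
eef_pos: [608.9, -25.1, 229.5]
tool_rot: [[-0.001, 0.145, 0.989], [0.001, 0.989, -0.145], [-1.0, 0.001, -0.001]]
force: [-0.8, -1.2, 0.3]
grip_width: 85.4
[[-0.001  0.145  0.989]
 [ 0.001  0.989 -0.145]
 [-1.     0.001 -0.001]] [-13.022   8.823  95.48    0.039  75.77   -4.708]
```

```bash
python3 -m crank '[[0,0,0,0.145,0,0],[0,0,0,0.145,0,0],[0,0,0,0.145,0,0],[0,0,0,0.145,0,0],[0,0,0,0.145,0,0]]'; python3 -m crank '[[0,0,0,0.145,0,0],[0,0,0,0.145,0,0],[0,0,0,0,0,0]]'; cat >> h.py <<'E'
def delta(x,y,z,yaw):
    o=observe();R=o['tool_rot'];e=o['eef_pos']; cur=np.degrees(np.arctan2(R[1,2],R[0,2]))
    print('tool shift',R.T@(np.array([x,y,z])-e),'turn about tool x rad',np.radians(cur-yaw),'eef',e,'yaw',cur,'F',o['force'],'w',o['grip_width'],'t',o['clock'])
    print('joints',o['joints'])
E
python3 -c "
from h import *
delta(444.5,-110.5,120,-66.6)"
```

```text
clock: 0.75
eef_pos: [607.2, -26.2, 230.9]
tool_rot: [[-0.001, 0.768, 0.64], [0.0, 0.64, -0.768], [-1.0, -0.0, -0.001]]
force: [-0.3, 0.9, -0.8]
grip_width: 85.4
clock: 1.05
eef_pos: [607.2, -26.2, 230.9]
tool_rot: [[-0.001, 0.917, 0.4], [0.0, 0.4, -0.917], [-1.0, -0.001, -0.0]]
force: [-0.9, -0.5, -0.2]
grip_width: 85.7
tool shift [ 110.995 -182.8     12.297] turn about tool x rad 0.002669149823621826 eef [607.233 -26.199 230.897] yaw -66.44706898021838 F [-0.859 -0.498 -0.247] w 85.68451266172866 t 1.05
joints [-13.147   8.523  95.661  -0.     75.855  53.301]
```

```bash
python3 -m crank '[[0,-45,3,0,0,0],[0,-45,3,0,0,0],[0,-46,3,0,0,0],[20,-44,3,0,0,0],[0,0,0,0,0,0]]'; python3 -c "
from h import *
delta(444.5,-110.5,120,-66.6)
snap('wrist','w1'); snap('scene','s1')"
```

```text
clock: 1.55
eef_pos: [441.6, -109.0, 206.9]
tool_rot: [[-0.008, 0.917, 0.399], [0.003, 0.399, -0.917], [-1.0, -0.006, -0.006]]
force: [0.3, 0.0, 0.3]
grip_width: 85.5
tool shift [86.855  2.509  3.081] turn about tool x rad 0.002043058401956101 eef [ 441.641 -108.953  206.885] yaw -66.48294137626917 F [0.262 0.003 0.337] w 85.45969981569691 t 1.55
joints [-28.162 -11.577 117.932  -0.05   74.122  38.333]
```

View pics/w1.png

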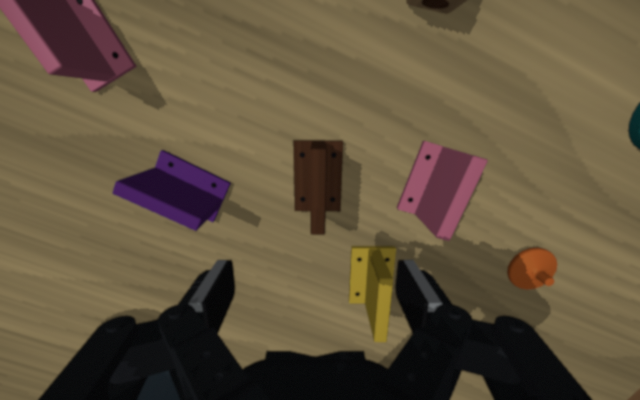

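```bash
python3 - <<'E'
from h import *
d=load('w1')
o=observe();R=o['tool_rot']
c=np.array([444.5,-110.5])
tz=R[:2,2];ty=R[:2,1]
def rel(u,v,z):
    p=onz(d,u,v,z); q=p[:2]-c; return p[:2],'along y_t %.0f along z_t %.0f'%(q@ty,q@tz)
for n,u,v,z in [('y foot',351,248,8),('y foot',396,246,8),('y top',368,250,80),('y top near',375,342,80),('y top near r',387,340,80),('y foot',351,303,8),
 ('brown top',311,142,80),('brown top',326,142,80),('b',311,234,80),('b',326,234,80),('bfoot',293,140,8),('bfoot',343,140,8),('bfoot',293,211,8),('bfoot',341,212,8)]:
    print(n,*rel(u,v,z))
print('tcp proj',proj(d,o['eef_pos']))
E
```

```text
y foot [ 372.067 -192.25 ] along y_t -99 along z_t 46
y foot [ 399.105 -246.467] along y_t -96 along z_t 106
y top [ 407.736 -185.807] along y_t -64 along z_t 54
y top near [ 299.668 -250.419] along y_t -189 along z_t 70
y top near r [ 308.248 -262.27 ] along y_t -186 along z_t 85
y foot [ 291.681 -231.283] along y_t -188 along z_t 50
brown top [487.681 -84.992] along y_t 50 along z_t -6
brown top [493.32  -97.932] along y_t 50 along z_t 8
b [ 400.506 -122.477] along y_t -45 along z_t -7
b [ 406.823 -136.906] along y_t -45 along z_t 9
bfoot [473.413 -66.456] along y_t 44 along z_t -29
bfoot [ 497.158 -120.956] along y_t 44 along z_t 31
bfoot [ 390.036 -100.281] along y_t -46 along z_t -31
bfoot [ 413.64  -157.706] along y_t -47 along z_t 31
tcp proj [317.782 255.44 ]
```

Both sides are clear for the fingers, since the yellow piece lies more than 60 mm off the finger line, and the divider is centred. I'm going down.

```bash
python3 -m crank '[[30,2,3,0,0,0],[45,0,0,0,0,0],[45,0,0,0,0,0],[30,0,0,0,0,0],[0,0,0,0,0,0]]'; python3 -c "
from h import *
delta(444.5,-110.5,23,-66.6)"
```

```text
clock: 2.15
eef_pos: [448.5, -109.4, 57.9]
tool_rot: [[-0.007, 0.916, 0.402], [0.004, 0.402, -0.916], [-1.0, -0.005, -0.006]]
force: [-0.6, 0.3, 0.2]
grip_width: 85.4
tool shift [34.908 -3.983 -0.349] turn about tool x rad 0.005092593134415724 eef [ 448.533 -109.352   57.885] yaw -66.30821590662067 F [-0.561  0.294  0.208] w 85.42502475689678 t 2.15
joints [-27.821   2.997 122.026   0.007  55.435  38.482]
```

```bash
python3 -m crank '[[15,-2,0,0.004,-0.006,0.006],[19,-2,0,0,0,0],[0,0,0,0,0,0],[0,0,0,0,0,0]]'; python3 -c "
from h import *
delta(444.5,-110.5,23,-66.6); print(observe()['tool_rot'])"
```

```text
clock: 2.55
eef_pos: [448.5, -113.2, 29.1]
tool_rot: [[0.01, 0.918, 0.397], [-0.004, 0.397, -0.918], [-1.0, 0.008, 0.008]]
force: [0.3, -0.4, 0.2]
grip_width: 85.3
tool shift [ 6.024 -2.632 -4.141] turn about tool x rad -0.0004678144092345643 eef [ 448.497 -113.23    29.077] yaw -66.62680379124454 F [ 0.288 -0.393  0.206] w 85.27085754214926 t 2.55
joints [-28.292   5.975 122.79    0.079  50.597  38.283]
[[ 0.01   0.918  0.397]
 [-0.004  0.397 -0.918]
 [-1.     0.008  0.008]]
```

```bash
for i in 1 2 3; do python3 -m crank '[[0,0,0,0,0,0]]' | sed -n 2,3p;done
```

```text
eef_pos: [448.5, -113.4, 29.2]
tool_rot: [[0.011, 0.918, 0.396], [-0.005, 0.396, -0.918], [-1.0, 0.008, 0.009]]
eef_pos: [448.0, -113.2, 28.7]
tool_rot: [[0.01, 0.918, 0.396], [-0.004, 0.396, -0.918], [-1.0, 0.008, 0.008]]
eef_pos: [447.4, -113.0, 28.2]
tool_rot: [[0.009, 0.918, 0.396], [-0.004, 0.396, -0.918], [-1.0, 0.007, 0.007]]
```

```bash
for i in 1 2 3; do python3 -m crank '[[0,0,0,0,0,0],[0,0,0,0,0,0],[0,0,0,0,0,0]]' | sed -n 1,3p;done
```

```text
clock: 3.15
eef_pos: [446.7, -112.7, 27.3]
tool_rot: [[0.008, 0.918, 0.396], [-0.003, 0.396, -0.918], [-1.0, 0.006, 0.006]]
clock: 3.45
eef_pos: [446.7, -112.7, 27.2]
tool_rot: [[0.008, 0.918, 0.396], [-0.003, 0.396, -0.918], [-1.0, 0.006, 0.006]]
clock: 3.75
eef_pos: [446.7, -112.7, 27.3]
tool_rot: [[0.008, 0.918, 0.396], [-0.003, 0.396, -0.918], [-1.0, 0.006, 0.006]]
```

```bash
python3 -m crank '[[4,-1,-3,0,0.006,-0.006],[0,0,0,0,0,0],[0,0,0,0,0,0],[0,0,0,0,0,0],[0,0,0,0,0,0]]' >/dev/null;  python3 -m crank '[[0,0,0,0,0,0],[0,0,0,0,0,0],[0,0,0,0,0,0],[0,0,0,0,0,0]]'; python3 -c "
from h import *
delta(444.5,-110.5,23,-66.6)"
```

```text
clock: 4.65
eef_pos: [444.7, -110.4, 23.3]
tool_rot: [[0.0, 0.918, 0.396], [-0.0, 0.396, -0.918], [-1.0, 0.0, 0.0]]
force: [-0.5, 0.2, -0.0]
grip_width: 85.5
tool shift [ 0.267 -0.191  0.04 ] turn about tool x rad -0.0016392895412113194 eef [ 444.66  -110.387   23.267] yaw -66.69392437211134 F [-0.504  0.19  -0.047] w 85.46069352825745 t 4.65
joints [-28.169   6.506 123.03    0.001  50.463  38.524]
```

Settled level and on target, so I close the jaws.

```bash
python3 -m crank '[[0,0,0,0,0,0],[0,0,0,0,0,0],[0,0,0,0,0,0],[0,0,0,0,0,0],[0,0,0,0,0,0]]' 0;  python3 -m crank '[[0,0,0,0,0,0],[0,0,0,0,0,0],[0,0,0,0,0,0],[0,0,0,0,0,0]]'; python3 -c "
from h import *
delta(444.5,-110.5,23,-66.6);snap('wrist','w2')"
```

```text
clock: 5.15
eef_pos: [444.8, -110.4, 23.4]
tool_rot: [[0.0, 0.918, 0.396], [-0.0, 0.396, -0.918], [-1.0, 0.0, 0.0]]
force: [0.4, -0.0, -1.9]
grip_width: 15.2
clock: 5.55
eef_pos: [444.8, -110.4, 23.4]
tool_rot: [[0.0, 0.918, 0.396], [-0.0, 0.396, -0.918], [-1.0, 0.0, 0.0]]
force: [-0.5, -0.1, 1.2]
grip_width: 14.9
tool shift [ 0.35  -0.276 -0.042] turn about tool x rad -0.0015602790183819445 eef [ 444.77 -110.43   23.35] yaw -66.6893974026161 F [-0.464 -0.089  1.156] w 14.884750363430891 t 5.55
joints [-28.168   6.502 123.022   0.001  50.461  38.521]
```

View pics/w2.png

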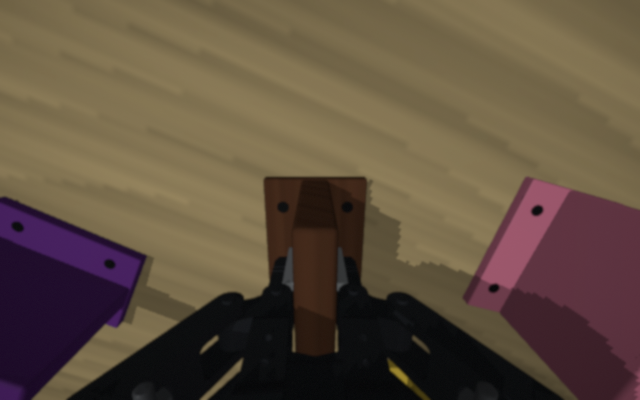

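The pads grip the middle of the board (wrist pixel about (315,290)), and the divider looks level. Lifting.

```bash
python3 -m crank '[[-10,0,0,0,0,0],[-20,0,0,0,0,0],[-20,0,0,0,0,0],[0,0,0,0,0,0],[0,0,0,0,0,0]]'; python3 -c "
from h import *
delta(629.8,3.7,70,-77.6)"
```

```text
clock: 6.1
eef_pos: [444.6, -110.4, 73.3]
tool_rot: [[0.0, 0.918, 0.396], [-0.0, 0.396, -0.918], [-1.0, 0.0, 0.0]]
force: [0.3, -0.4, -1.6]
grip_width: 15.4
tool shift [  3.386 215.208 -31.484] turn about tool x rad 0.1903580438220464 eef [ 444.608 -110.362   73.325] yaw -66.69328749263036 F [ 0.274 -0.44  -1.579] w 15.38059030129257 t 6.1
joints [-28.17    0.451 122.608   0.001  56.911  38.523]
```

```bash
python3 -m crank '[[0,25,-4,0,0,0],[0,45,-7,0,0,0],[0,45,-7,0,0,0],[0,45,-6,0,0,0],[0,40,-6,0,0,0]]';python3 -m crank '[[0,15,-2,0,0,0],[0,0,0,0.07,0,0],[0,0,0,0.07,0,0],[0,0,0,0.05,0,0],[0,0,0,0,0,0]]'; python3 -m crank '[[0,0,0,0,0,0],[0,0,0,0,0,0],[0,0,0,0,0,0],[0,0,0,0,0,0]]'; python3 -c "
from h import *
delta(629.8,3.7,23,-77.6)
snap('wrist','w3');snap('scene','s3');snap('side','i3')"
```

```text
clock: 6.6
eef_pos: [617.0, -2.2, 71.2]
tool_rot: [[-0.003, 0.918, 0.396], [0.001, 0.396, -0.918], [-1.0, -0.002, -0.002]]
force: [0.0, 0.1, -2.0]
grip_width: 15.6
clock: 7.1
eef_pos: [628.2, 4.3, 71.2]
tool_rot: [[-0.003, 0.977, 0.215], [0.001, 0.215, -0.977], [-1.0, -0.003, -0.001]]
force: [0.1, 0.1, -1.2]
grip_width: 15.1
clock: 7.5
eef_pos: [629.4, 4.0, 73.2]
tool_rot: [[-0.0, 0.977, 0.215], [0.0, 0.215, -0.977], [-1.0, -0.0, -0.0]]
force: [1.1, 0.7, -1.6]
grip_width: 15.2
tool shift [50.211  0.306  0.42 ] turn about tool x rad 0.00048576984616050434 eef [629.412   4.042  73.211] yaw -77.57216743800028 F [ 1.071  0.654 -1.581] w 15.18493019507167 t 7.5
joints [-9.938 21.752 97.537  0.003 60.713 67.633]
```

View pics/w3.png

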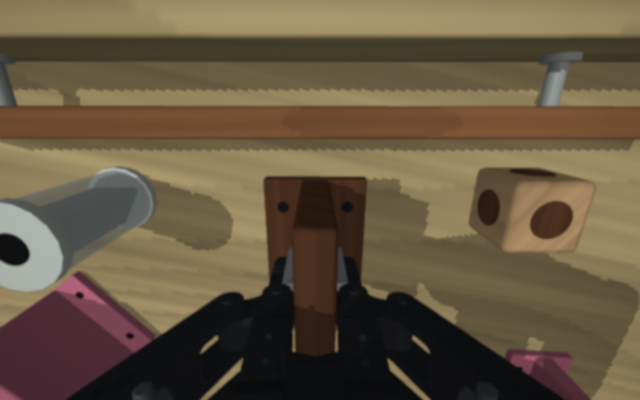

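View pics/i3.png

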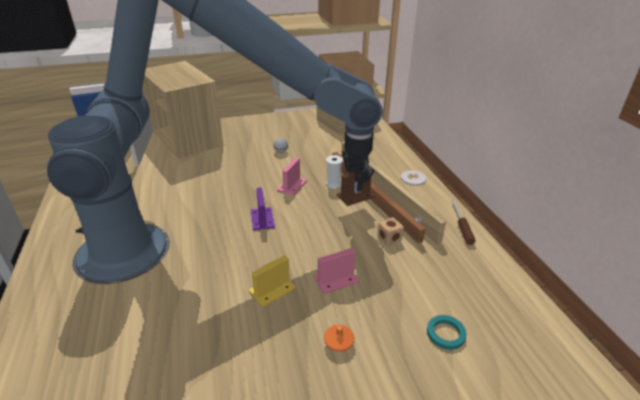

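View pics/s3.png

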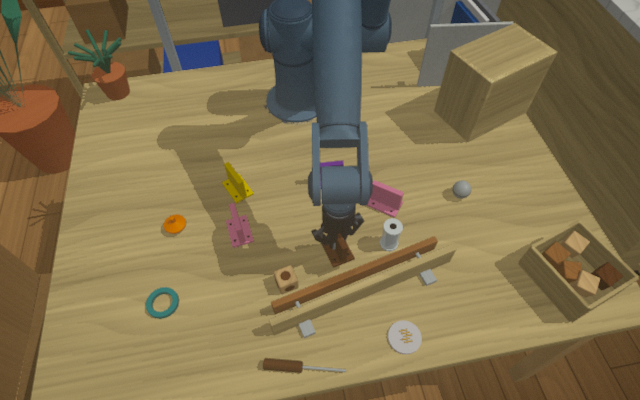

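The divider hangs between the toys, with the bar ahead of it and roughly parallel. Next I check squareness, gap and the midpoint in the tool frame from the wrist view.

```bash
cat > meas.py <<'E'
from h import *
from scipy.ndimage import label
from scipy.optimize import least_squares
import sys
def run(nm):
    d=load(nm); o=observe(); R=o['tool_rot']; e=o['eef_pos']
    ty=R[:2,1]/np.linalg.norm(R[:2,1]); tz=np.array([ty[1],-ty[0]])
    vv,uu=np.mgrid[0:400,0:640]; K=d['camera_matrix'];T=np.array(d['world_to_cam']);Rc=T[:3,:3]
    z=d['depth'].astype(float); c=np.stack([(uu-K[0,2])/K[0,0]*z,-(vv-K[1,2])/K[1,1]*z,-z],-1)
    P=(c-T[:3,3])@Rc; P[z==0]=np.nan
    hsv=cv2.cvtColor(d['img'],cv2.COLOR_BGR2HSV)
    # bar edges: per column transitions of saturation in brown mask
    orig=-Rc.T@T[:3,3]
    def pl(u,v,zz):
        p=onz(d,u,v,zz)[:2]-e[:2]; return p@ty,p@tz
    m=(abs(P[...,2]-51)<5)&(hsv[...,0]<18)&(hsv[...,1]>100)
    l,n=label(m); k=np.argmax(np.bincount(l.ravel())[1:])+1; m=l==k
    for nmE,f in (('front',np.max),('back',np.min)):
        a=[]
        for u in range(20,630,5):
            v=np.where(m[:,u])[0]
            if len(v)>3: a.append(pl(u,f(v)+(.5 if f is np.max else -.5),51))
        a=np.array(a); p=np.polyfit(a[:,1],a[:,0],1); r=a[:,0]-np.polyval(p,a[:,1]); g=abs(r)<1.5; p=np.polyfit(a[g,1],a[g,0],1)
        print('bar',nmE,'edge ahead of TCP (tool y) at tool z=0: %.1f'%p[1],'slope deg %.2f'%np.degrees(np.arctan(p[0])),'n',g.sum(),'sd %.2f'%r[g].std())
    Q=P[...,:2]-e[:2]; Y=Q@ty; Z=Q@tz
    # tops
    s=(abs(P[...,2]-50)<4)&(Z>60)&(Z<240)&(Y<45)&(Y>-60)
    print('toy cube-height pts z_t>0',s.sum(), Z[s].min() if s.any() else 0, Z[s].max() if s.any() else 0, Y[s].min(),Y[s].max())
    for zz in (50,90):
      for sg in (1,-1):
        s=(abs(P[...,2]-zz)<3)&(sg*Z>60)&(sg*Z<240)&(Y<38)&(Y>-70)
        l,n=label(s)
        if n:
            s=l==np.argmax(np.bincount(l.ravel())[1:])+1
            pts=np.array([pl(u,v,zz) for v,u in zip(*np.where(s))],np.float32)
            if len(pts)>30:
                out='';
                if zz==90:
                    cn=cv2.convexHull(pts)[:,0]; cc=least_squares(lambda q:np.hypot(cn[:,0]-q[0],cn[:,1]-q[1])-25,[-10,sg*150],loss='soft_l1').x; out='circle r25 centre %s'%cc
                print(zz,sg,len(pts),'minrect (y,z)',cv2.minAreaRect(pts),out)
if __name__=='__main__': run(sys.argv[1])
E
python3 meas.py w3
python3 - <<'E'
from h import *
d=load('w3')
o=observe();R=o['tool_rot'];e=o['eef_pos']
for u,v in [(264,178),(366,178)]:
    p=onz(d,u,v,58)-e; print(R.T@p)
for nm in ['s3','w3']:
  d=load(nm)
E
python3 - <<'E'
from h import *
d=load('w3'); i=d['img']
cv2.imwrite('pics/c3.png',cv2.resize(i[90:290],(800,250*1)))
s=load('s3')['img'][200:330,250:460]; cv2.imwrite('pics/cs3.png',cv2.resize(s,None,fx=3.8,fy=3.8,interpolation=cv2.INTER_CUBIC))
E
```

```text
bar front edge ahead of TCP (tool y) at tool z=0: 65.8 slope deg -0.13 n 122 sd 0.15
bar back edge ahead of TCP (tool y) at tool z=0: 83.4 slope deg -0.02 n 122 sd 0.12
toy cube-height pts z_t>0 5781 123.17911820086286 173.95960414106958 -8.796365528943573 40.95153702110895
50 1 5160 minrect (y,z) ((15.456342697143555, 147.13829040527344), (45.65491485595703, 51.53874206542969), 0.028397101908922195) 
50 -1 483 minrect (y,z) ((18.889108657836914, -133.84422302246094), (18.06233787536621, 42.6065788269043), 79.78069305419922) 
90 -1 4876 minrect (y,z) ((12.713798522949219, -140.44891357421875), (52.15732192993164, 32.89970016479492), 19.547508239746094) circle r25 centre [  15.956 -148.041]
[ 15.33   43.931 -28.524]
[15.333 43.921 30.304]
```

View pics/cs3.png

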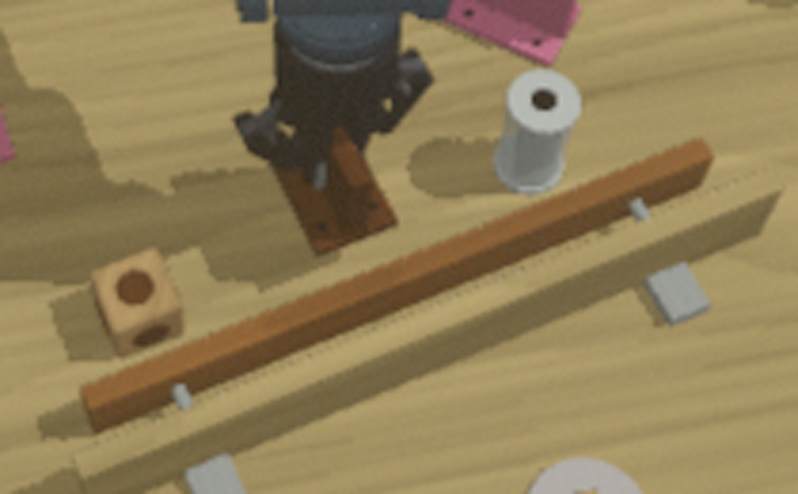

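The gap is about 21 mm, squareness is within 0.1°, and the toys sit at +147.5 and -148 mm either side, so it is on the midpoint. I lower it to the shelf.

```bash
python3 -m crank '[[15,0,0,0,0,0],[15,0,0,0,0,0],[10,0,0,0,0,0],[5,0,0,0,0,0],[0,0,0,0,0,0]]'; python3 -m crank '[[2,0,0,0,0,0],[0,0,0,0,0,0],[0,0,0,0,0,0],[0,0,0,0,0,0],[0,0,0,0,0,0]]';python3 -m crank '[[0,0,0,0,0,0],[0,0,0,0,0,0],[0,0,0,0,0,0],[0,0,0,0,0,0],[0,0,0,0,0,0]]'; python3 -c "
from h import *
delta(629.8,3.7,23.3,-77.6)"
```

```text
clock: 8.15
eef_pos: [628.5, 4.2, 26.6]
tool_rot: [[-0.003, 0.977, 0.215], [0.0, 0.215, -0.977], [-1.0, -0.002, -0.001]]
force: [0.0, 0.8, -2.3]
grip_width: 15.3
clock: 8.65
eef_pos: [629.6, 4.1, 26.6]
tool_rot: [[0.001, 0.977, 0.215], [-0.0, 0.215, -0.977], [-1.0, 0.001, 0.0]]
force: [0.1, 0.6, -1.8]
grip_width: 15.3
clock: 9.15
eef_pos: [629.4, 4.1, 26.2]
tool_rot: [[-0.0, 0.977, 0.215], [0.0, 0.215, -0.977], [-1.0, -0.0, -0.0]]
force: [-0.3, 0.4, -1.5]
grip_width: 15.1
tool shift [2.938 0.28  0.464] turn about tool x rad 0.00039614891946467354 eef [629.427   4.093  26.238] yaw -77.577302338856 F [-0.347  0.358 -1.502] w 15.118405333206624 t 9.15
joints [-9.933 25.843 97.884  0.001 56.276 67.644]
```

```bash
python3 -m crank '[[2,0,0,0,0,0],[0,0,0,0,0,0],[0,0,0,0,0,0],[0,0,0,0,0,0],[0,0,0,0,0,0]]'; python3 -m crank '[[0.7,0,0,0,0,0],[0,0,0,0,0,0],[0,0,0,0,0,0],[0,0,0,0,0,0],[0,0,0,0,0,0]]'; python3 -m crank '[[0,0,0,0,0,0],[0,0,0,0,0,0],[0,0,0,0,0,0],[0,0,0,0,0,0],[0,0,0,0,0,0]]';python3 -c "
from h import *
delta(629.8,3.7,23.3,-77.6)"
```

```text
clock: 9.65
eef_pos: [629.5, 4.1, 24.3]
tool_rot: [[0.0, 0.977, 0.215], [-0.0, 0.215, -0.977], [-1.0, 0.0, 0.0]]
force: [0.6, 0.2, -0.8]
grip_width: 15.6
clock: 10.15
eef_pos: [629.5, 4.1, 23.6]
tool_rot: [[0.0, 0.977, 0.215], [0.0, 0.215, -0.977], [-1.0, 0.0, -0.0]]
force: [0.2, -0.0, -0.5]
grip_width: 15.0
clock: 10.65
eef_pos: [629.4, 4.1, 23.6]
tool_rot: [[-0.0, 0.977, 0.215], [0.0, 0.215, -0.977], [-1.0, -0.0, -0.0]]
force: [-0.2, 0.7, -2.4]
grip_width: 15.3
tool shift [0.257 0.271 0.431] turn about tool x rad 0.0003566848459358897 eef [629.443   4.063  23.557] yaw -77.5795634637116 F [-0.198  0.713 -2.425] w 15.338654651607927 t 10.65
joints [-9.935 26.089 97.887  0.    56.024 67.644]
```

```bash
python3 -m crank '[[0.5,0,0,0,0,0],[0,0,0,0,0,0],[0,0,0,0,0,0],[0,0,0,0,0,0],[0,0,0,0,0,0]]'; python3 -m crank '[[0.3,0,0,0,0,0],[0,0,0,0,0,0],[0,0,0,0,0,0],[0,0,0,0,0,0],[0,0,0,0,0,0]]'; python3 -m crank '[[0,0,0,0,0,0]]';python3 -m crank '[[0,0,0,0,0,0]]'; python3 -c "
from h import *
delta(629.8,3.7,23.3,-77.6); snap('wrist','w4')"; python3 meas.py w4
```

```text
clock: 11.15
eef_pos: [629.6, 4.1, 23.4]
tool_rot: [[0.0, 0.977, 0.215], [-0.0, 0.215, -0.977], [-1.0, 0.0, 0.0]]
force: [-1.9, 0.2, 3.4]
grip_width: 15.7
clock: 11.65
eef_pos: [629.6, 4.1, 23.4]
tool_rot: [[-0.0, 0.977, 0.215], [-0.0, 0.215, -0.977], [-1.0, -0.0, 0.0]]
force: [-3.5, -0.2, 6.3]
grip_width: 15.2
clock: 11.75
eef_pos: [629.5, 4.1, 23.4]
tool_rot: [[-0.0, 0.977, 0.215], [-0.0, 0.215, -0.977], [-1.0, -0.0, 0.0]]
force: [-4.5, 0.6, 6.5]
grip_width: 15.0
clock: 11.85
eef_pos: [629.6, 4.1, 23.4]
tool_rot: [[-0.0, 0.977, 0.215], [-0.0, 0.215, -0.977], [-1.0, -0.0, 0.0]]
force: [-4.8, 0.0, 5.9]
grip_width: 15.5
tool shift [0.089 0.142 0.426] turn about tool x rad 0.000490717623035777 eef [629.57    4.086  23.389] yaw -77.57188395126735 F [-4.82   0.033  5.873] w 15.500140394018048 t 11.85
joints [-9.93  26.119 97.866 -0.003 56.017 67.644]
bar front edge ahead of TCP (tool y) at tool z=0: 65.7 slope deg -0.14 n 122 sd 0.11
bar back edge ahead of TCP (tool y) at tool z=0: 83.2 slope deg -0.03 n 122 sd 0.11
toy cube-height pts z_t>0 6265 122.78347626844679 161.3192178465281 -8.38274445818511 40.996245692097155
50 1 5577 minrect (y,z) ((15.664085388183594, 141.0811767578125), (39.71937942504883, 46.64872360229492), 89.46758270263672) 
50 -1 1014 minrect (y,z) ((16.66084098815918, -132.2758331298828), (15.674397468566895, 41.80182647705078), 89.41788482666016)
```

Touching the shelf with about 6 N. I ease off slightly, then slide toward the bar.

```bash
python3 -m crank '[[-0.5,2,0,0,0,0],[0,3,0,0,0,0],[0,4,0,0,0,0],[0,4,0,0,0,0],[0,3,0,0,0,0]]'; python3 -m crank '[[0,1,0,0,0,0],[0,0,0,0,0,0],[0,0,0,0,0,0],[0,0,0,0,0,0],[0,0,0,0,0,0]]'; python3 -c "
from h import *
delta(629.57,4.09,23.4,-77.57); snap('wrist','w5')"; python3 meas.py w5
```

```text
clock: 12.4
eef_pos: [645.5, 7.5, 23.4]
tool_rot: [[0.0, 0.977, 0.215], [-0.0, 0.215, -0.977], [-1.0, 0.0, 0.0]]
force: [-4.0, -1.0, 4.4]
grip_width: 15.4
clock: 12.9
eef_pos: [646.5, 7.8, 23.4]
tool_rot: [[0.001, 0.977, 0.215], [0.0, 0.215, -0.977], [-1.0, 0.001, 0.0]]
force: [0.7, -0.1, 1.3]
grip_width: 15.5
tool shift [ -0.039 -17.308  -0.06 ] turn about tool x rad -0.0002181463242280586 eef [646.487   7.753  23.383] yaw -77.58249886369455 F [ 0.741 -0.145  1.334] w 15.483504501740892 t 12.9
joints [-9.348 27.925 95.273  0.015 56.728 68.226]
bar front edge ahead of TCP (tool y) at tool z=0: 48.4 slope deg -0.02 n 122 sd 0.00
bar back edge ahead of TCP (tool y) at tool z=0: 66.8 slope deg -0.08 n 122 sd 0.18
toy cube-height pts z_t>0 6794 122.73200379667021 168.4759492665713 -26.162835456156934 23.71987145812117
50 1 6414 minrect (y,z) ((-0.3964099884033203, 144.2637481689453), (46.866153717041016, 49.96825408935547), 89.92539978027344) 
50 -1 1042 minrect (y,z) ((2.216175079345703, -133.4012451171875), (17.85907554626465, 42.90449142456055), 78.80892181396484)
```

View pics/w5.png

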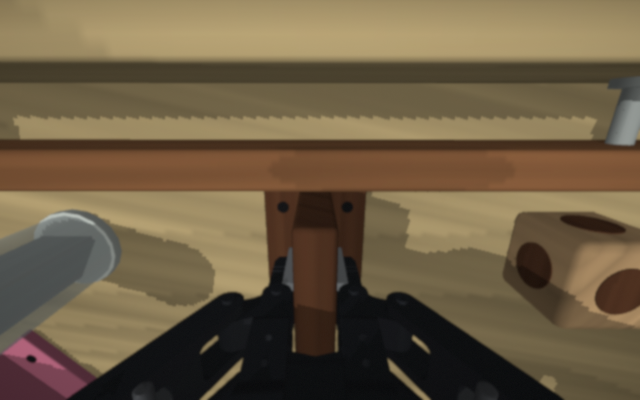

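The divider is square to the bar (bar edge at row 190) with about 3–4 mm left. I creep on at 1 mm per row, watching the force.

```bash
for i in 1 2; do python3 -m crank '[[0,1,0,0,0,0],[0,1,0,0,0,0],[0,1,0,0,0,0],[0,0,0,0,0,0]]'| sed -n '1,2p;4p'; done; python3 -m crank '[[0,1,0,0,0,0],[0,1,0,0,0,0],[0,1,0,0,0,0],[0,0,0,0,0,0],[0,0,0,0,0,0]]'| sed -n '1,2p;4p'
```

```text
clock: 13.35
eef_pos: [648.6, 8.4, 23.4]
force: [-2.6, -1.1, 5.0]
clock: 13.75
eef_pos: [651.4, 9.0, 23.4]
force: [-4.1, -1.0, 5.7]
clock: 14.25
eef_pos: [653.8, 9.5, 23.4]
force: [-6.5, -0.9, 6.8]
```

```bash
python3 -m crank '[[-0.3,1,0,0,0,0],[0,1,0,0,0,0],[0,1,0,0,0,0],[0,1,0,0,0,0],[0,0,0,0,0,0]]'| sed -n '1,2p;4p';python3 -m crank '[[0,1,0,0,0,0],[0,1,0,0,0,0],[0,0,0,0,0,0],[0,0,0,0,0,0],[0,0,0,0,0,0]]'| sed -n '1,4p'; python3 -c "
from h import *
delta(629.57,4.09,23.4,-77.57); snap('wrist','w6')"; python3 meas.py w6
```

```text
clock: 14.75
eef_pos: [656.9, 10.2, 23.5]
force: [-9.1, -2.7, 8.1]
clock: 15.25
eef_pos: [658.5, 10.6, 23.5]
tool_rot: [[-0.006, 0.977, 0.215], [-0.001, 0.215, -0.977], [-1.0, -0.006, -0.001]]
force: [-9.7, -2.7, 10.4]
tool shift [  0.259 -29.67    0.105] turn about tool x rad 0.00013339306782024358 eef [658.522  10.583  23.483] yaw -77.56235714019759 F [-9.707 -2.735 10.41 ] w 15.631828543752858 t 15.25
joints [-8.89  29.433 93.065 -0.099 57.835 68.725]
bar front edge ahead of TCP (tool y) at tool z=0: 44.4 slope deg -0.15 n 119 sd 0.30
bar back edge ahead of TCP (tool y) at tool z=0: 63.0 slope deg -0.09 n 122 sd 0.18
toy cube-height pts z_t>0 7185 60.9541980495877 172.36241289274938 -37.801129452887636 44.99889690086112
50 1 6627 minrect (y,z) ((-12.074750900268555, 146.45518493652344), (49.9495735168457, 50.68731689453125), 0.02077041007578373) 
50 -1 1053 minrect (y,z) ((-6.917119979858398, -134.10716247558594), (18.606760025024414, 42.917152404785156), 67.86874389648438)
```

View pics/w6.png

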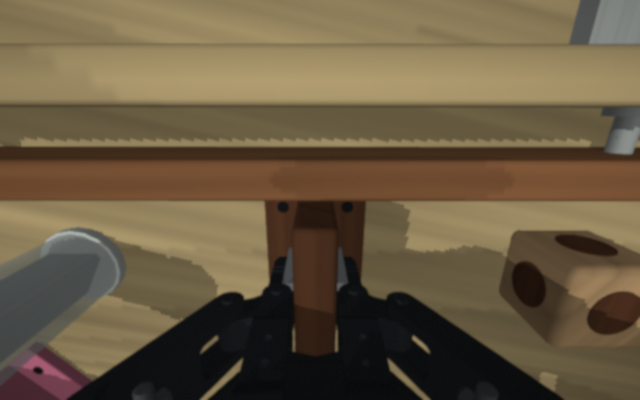

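The bar is back about 9 mm, the tool has pitched nose-down 0.35°, and the down-force is up to 10 N. I level it, relieve the down-force, and push on a bit.

```bash
python3 -m crank '[[-0.5,1,0,0,0,0.006],[0,0.5,0,0,0,0],[0,0.5,0,0,0,0],[0,0,0,0,0,0],[0,0,0,0,0,0]]'| sed -n '1,4p';python3 -m crank '[[0,0,0,0,0,0],[0,0,0,0,0,0],[0,0,0,0,0,0],[0,0,0,0,0,0],[0,0,0,0,0,0]]'| sed -n '1,4p'; python3 -c "
from h import *
delta(629.57,4.09,23.4,-77.57)"
```

```text
clock: 15.8
eef_pos: [659.6, 10.8, 23.4]
tool_rot: [[-0.002, 0.977, 0.215], [0.001, 0.215, -0.977], [-1.0, -0.002, -0.001]]
force: [-11.7, -3.7, 10.2]
clock: 16.3
eef_pos: [659.6, 10.8, 23.4]
tool_rot: [[-0.002, 0.977, 0.215], [0.0, 0.215, -0.977], [-1.0, -0.002, -0.001]]
force: [-11.0, -3.1, 9.2]
tool shift [  0.081 -30.779   0.095] turn about tool x rad 0.00013221086018666943 eef [659.607  10.812  23.414] yaw -77.5624248757055 F [-11.001  -3.065   9.214] w 15.876401750780943 t 16.3
joints [-8.891 29.456 93.04   0.009 57.641 68.666]
```

```bash
python3 -m crank '[[-0.7,0.7,0,0,0,0.002],[0,0.5,0,0,0,0],[0,0,0,0,0,0],[0,0,0,0,0,0],[0,0,0,0,0,0]]'| sed -n '1,4p';python3 -m crank '[[0,0,0,0,0,0],[0,0,0,0,0,0],[0,0,0,0,0,0],[0,0,0,0,0,0],[0,0,0,0,0,0]]'| sed -n '1,4p'; python3 -c "
from h import *
delta(629.57,4.09,23.4,-77.57);snap('wrist','w7')"; python3 meas.py w7 | head -2
```

```text
clock: 16.8
eef_pos: [660.3, 11.0, 23.4]
tool_rot: [[-0.001, 0.977, 0.215], [0.001, 0.215, -0.977], [-1.0, -0.001, -0.001]]
force: [-11.8, -3.7, 6.6]
clock: 17.3
eef_pos: [660.2, 11.0, 23.4]
tool_rot: [[-0.002, 0.977, 0.215], [0.001, 0.215, -0.977], [-1.0, -0.001, -0.001]]
force: [-12.2, -4.0, 7.1]
tool shift [  0.049 -31.452   0.161] turn about tool x rad 0.00012762434275017542 eef [660.25   11.021  23.408] yaw -77.56268766379728 F [-12.183  -4.017   7.131] w 15.134020170064996 t 17.3
joints [-8.876 29.505 92.97   0.043 57.62  68.664]
bar front edge ahead of TCP (tool y) at tool z=0: 44.3 slope deg -0.14 n 116 sd 0.18
bar back edge ahead of TCP (tool y) at tool z=0: 62.9 slope deg -0.09 n 122 sd 0.16
```

```bash
python3 -m crank '[[-0.5,0.8,0,0,0,0.001],[0,0.5,0,0,0,0],[0,0.5,0,0,0,0],[0,0,0,0,0,0],[0,0,0,0,0,0]]'| sed -n '1,4p';python3 -m crank '[[0,0,0,0,0,0],[0,0,0,0,0,0],[0,0,0,0,0,0],[0,0,0,0,0,0],[0,0,0,0,0,0]]'| sed -n '1,4p'; python3 -c "
from h import *
delta(629.57,4.09,23.4,-77.57);snap('wrist','w8')"; python3 meas.py w8 | head -2
```

```text
clock: 17.85
eef_pos: [661.5, 11.3, 23.4]
tool_rot: [[-0.002, 0.977, 0.215], [0.001, 0.215, -0.977], [-1.0, -0.001, -0.001]]
force: [-11.1, -4.2, 5.9]
clock: 18.35
eef_pos: [661.5, 11.3, 23.4]
tool_rot: [[-0.002, 0.977, 0.215], [0.001, 0.215, -0.977], [-1.0, -0.001, -0.001]]
force: [-11.6, -4.7, 5.2]
tool shift [  0.075 -32.754   0.182] turn about tool x rad 0.00012381051572701719 eef [661.516  11.322  23.429] yaw -77.5629061799895 F [-11.558  -4.725   5.152] w 15.261753158418951 t 18.35
joints [-8.834 29.645 92.761  0.048 57.697 68.703]
bar front edge ahead of TCP (tool y) at tool z=0: 44.3 slope deg -0.14 n 116 sd 0.18
bar back edge ahead of TCP (tool y) at tool z=0: 62.9 slope deg -0.07 n 122 sd 0.18
```

```bash
python3 -m crank '[[-0.3,0.6,0,0,0,0.001],[0,0.5,0,0,0,0],[0,0,0,0,0,0],[0,0,0,0,0,0],[0,0,0,0,0,0]]'| sed -n '1,4p';python3 -m crank '[[0,0,0,0,0,0],[0,0,0,0,0,0],[0,0,0,0,0,0],[0,0,0,0,0,0],[0,0,0,0,0,0]]'| sed -n '1,4p'; python3 -c "
from h import *
delta(629.57,4.09,23.4,-77.57);snap('wrist','w9');snap('scene','s9');snap('side','i9')"; python3 meas.py w9
python3 - <<'E'
from h import *
from scipy.ndimage import label
th=np.radians(12.35); ex=np.array([np.cos(th),np.sin(th)]); ey=np.array([-ex[1],ex[0]])
vv,uu=np.mgrid[0:400,0:640]
for nm in ['scene0','s3','s9','side0','i3','i9']:
    d=load(nm); hsv=cv2.cvtColor(d['img'],cv2.COLOR_BGR2HSV)
    q=np.array([onz(d,u,v,51)[:2] for u,v in zip(uu.ravel(),vv.ravel())]).reshape(400,640,2); X=q@ex;Y=q@ey
    sel=(hsv[...,1]>105)&(hsv[...,0]<16)&(X>670)&(X<735)
    r=[]
    for y0,y1 in ([(-200,-180),(30,60)] if nm[:2] in('sc','s3','s9') else [(-130,-90),(-200,-160)]):
        s=sel&(Y>y0)&(Y<y1); a=[]
        for y in np.arange(y0,y1,5):
            t=s&(abs(Y-y)<2.5)
            if t.sum()>3:a.append((X[t].min(),X[t].max(),X[t].mean()))
        r.append(np.median(a,0) if a else None)
    print(nm,r)
E
```

```text
clock: 18.9
eef_pos: [662.2, 11.5, 23.4]
tool_rot: [[-0.002, 0.977, 0.215], [0.001, 0.215, -0.977], [-1.0, -0.001, -0.001]]
force: [-11.4, -4.4, 5.5]
clock: 19.4
eef_pos: [662.2, 11.5, 23.4]
tool_rot: [[-0.002, 0.977, 0.215], [0.001, 0.215, -0.977], [-1.0, -0.001, -0.001]]
force: [-11.7, -4.6, 5.3]
tool shift [  0.054 -33.488   0.18 ] turn about tool x rad 3.741402326666606e-05 eef [662.234  11.475  23.411] yaw -77.56785633437221 F [-11.714  -4.562   5.279] w 15.406803246493809 t 19.4
joints [-8.816 29.723 92.649  0.061 57.728 68.72 ]
bar front edge ahead of TCP (tool y) at tool z=0: 44.3 slope deg -0.14 n 116 sd 0.18
bar back edge ahead of TCP (tool y) at tool z=0: 62.9 slope deg -0.08 n 122 sd 0.17
toy cube-height pts z_t>0 7301 60.14857055075986 172.0805337049723 -41.853600487601874 44.99938954540116
50 1 6696 minrect (y,z) ((-15.906622886657715, 146.48577880859375), (51.55847930908203, 49.9552001953125), 89.97521209716797) 
50 -1 1075 minrect (y,z) ((-10.086441993713379, -134.68910217285156), (19.72475814819336, 42.73309326171875), 64.61925506591797) 
scene0 [array([688.4  , 709.344, 696.751]), array([687.023, 711.164, 696.947])]
s3 [array([687.15 , 710.984, 698.3  ]), array([687.023, 707.451, 696.02 ])]
s9 [array([698.398, 720.512, 709.09 ]), array([698.529, 717.685, 707.389])]
side0 [array([671.088, 699.486, 685.543]), array([671.671, 699.653, 685.473])]
i3 [array([671.088, 699.486, 685.543]), array([671.671, 700.04 , 686.112])]
i9 [None, array([671.671, 711.711, 691.764])]
```

View pics/i9.png

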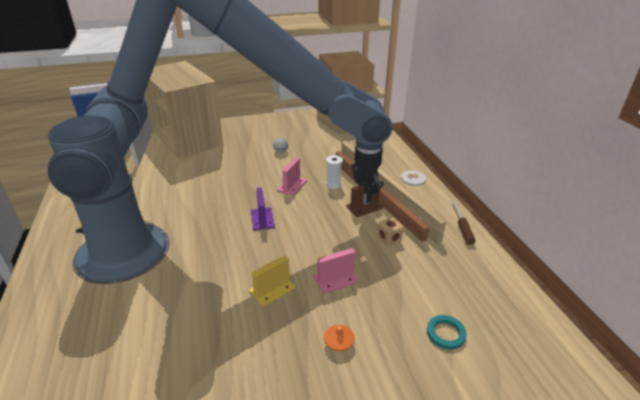

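View pics/s9.png

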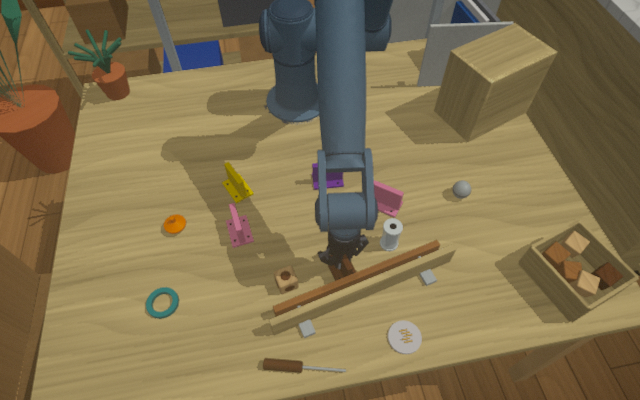

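The scene and wrist views agree that the bar is back about 11.5–12 mm (~9.5 N). I check in a crop that it stands flat, then hold for a few seconds.

```bash
python3 - <<'E'
from h import *
a=load('i9')['img'][140:250,310:450]; b=load('s9')['img'][210:310,270:440]
cv2.imwrite('pics/c9.png',np.hstack([cv2.resize(a,(400,314),interpolation=cv2.INTER_CUBIC),cv2.resize(b,(400,314),interpolation=cv2.INTER_CUBIC)]))
# board top flatness: depth of the top strip in w3 vs w9 (camera is fixed to tool)
for n in ['w2','w3','w5','w9']:
    d=load(n)['depth']; print(n,[round(float(np.median(d[v-2:v+3,308:323])),1) for v in (235,250,270,290,320,345)],[round(float(np.median(d[200:205,u-2:u+3])),1) for u in (275,355)])
E
for i in 1 2 3; do python3 -m crank '[[0,0,0,0,0,0],[0,0,0,0,0,0],[0,0,0,0,0,0],[0,0,0,0,0,0],[0,0,0,0,0,0]]'| sed -n '1,4p'; done
```

```text
w2 [94.0, 95.9, 98.4, 101.2, 105.2, 109.0] [166.2, 165.9]
w3 [94.2, 95.8, 98.6, 101.1, 105.2, 108.8] [166.0, 166.3]
w5 [94.1, 96.0, 98.4, 101.2, 105.2, 108.9] [166.1, 166.1]
w9 [94.1, 95.9, 98.4, 101.1, 105.2, 108.9] [166.1, 165.7]
clock: 20.05
eef_pos: [662.2, 11.5, 23.4]
tool_rot: [[-0.002, 0.977, 0.215], [0.001, 0.215, -0.977], [-1.0, -0.001, -0.001]]
force: [-12.1, -4.0, 4.2]
clock: 20.55
eef_pos: [662.2, 11.5, 23.4]
tool_rot: [[-0.002, 0.977, 0.215], [0.001, 0.215, -0.977], [-1.0, -0.001, -0.001]]
force: [-10.8, -3.9, 4.2]
clock: 21.05
eef_pos: [662.2, 11.5, 23.4]
tool_rot: [[-0.002, 0.977, 0.215], [0.001, 0.215, -0.977], [-1.0, -0.001, -0.001]]
force: [-12.0, -5.6, 4.5]
```

View pics/c9.png

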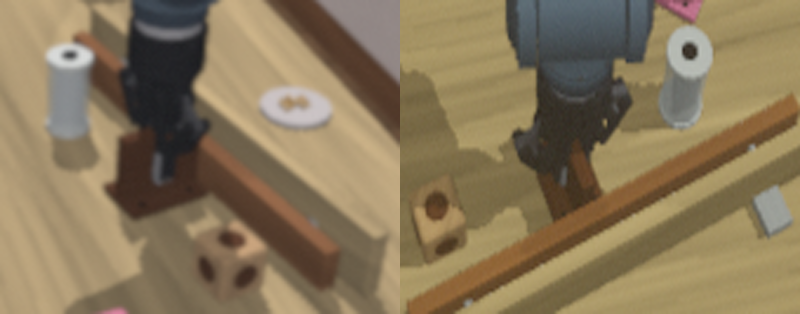

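The crop shows the divider upright and flat against the bar, clear of the cube and kaleidoscope. The wrist depths show it has not slipped in the grip. I hold longer, then hand in.

```bash
for i in 1 2 3 4 5 6; do python3 -m crank '[[0,0,0,0,0,0],[0,0,0,0,0,0],[0,0,0,0,0,0],[0,0,0,0,0,0],[0,0,0,0,0,0]]'| sed -n '1,2p;4p'; done; python3 -c "
from h import *
snap('wrist','w10')"; python3 meas.py w10|head -3; python3 -c "
from h import *
delta(629.57,4.09,23.4,-77.57);print(job_done())"
```

```text
clock: 21.55
eef_pos: [662.2, 11.5, 23.4]
force: [-12.7, -3.4, 4.6]
clock: 22.05
eef_pos: [662.2, 11.5, 23.4]
force: [-12.2, -4.8, 5.9]
clock: 22.55
eef_pos: [662.2, 11.5, 23.4]
force: [-11.9, -4.9, 5.5]
clock: 23.05
eef_pos: [662.2, 11.5, 23.4]
force: [-11.5, -5.3, 5.4]
clock: 23.55
eef_pos: [662.2, 11.5, 23.4]
force: [-11.8, -4.0, 5.4]
clock: 24.05
eef_pos: [662.3, 11.5, 23.5]
force: [-12.4, -4.3, 5.1]
bar front edge ahead of TCP (tool y) at tool z=0: 44.3 slope deg -0.14 n 117 sd 0.23
bar back edge ahead of TCP (tool y) at tool z=0: 62.9 slope deg -0.09 n 122 sd 0.17
toy cube-height pts z_t>0 7296 60.590792801790926 171.8256985912037 -41.69412986496482 44.999043261508724
tool shift [  0.049 -33.48    0.183] turn about tool x rad 6.871872087756892e-05 eef [662.225  11.478  23.405] yaw -77.56606270732017 F [-11.252  -4.418   5.821] w 15.36357539655786 t 24.1
joints [-8.815 29.723 92.65   0.06  57.728 68.719]
the job is handed in; nothing more can be done
None
```

The walnut divider is standing on the shelf midway between the rattle cube and the kaleidoscope, pressed against the bar. I handed the job in at 24.1 s with the arm still gripping and pushing.

- **Push:** The bar was about 12 mm back by the wrist and side views and about 11.3 mm by the scene view, which is roughly 9–9.7 N. It held steady for about 4.7 s before hand-in. The wrist sensor read slightly more, about 12 N along the push. I put the difference down to friction under the foot, which was pressed down with about 5 N.
- **Position:** The divider is square to the bar within about 0.15° and level within about 0.1°, with no slip in the grip. Measured just before lowering, it was about 1 mm off the midpoint.
- **Flatness:** During the push the gripper briefly tipped nose-down by 0.35° and the down-force reached about 10 N. I corrected both before the hold.
- **Toys:** None were touched, and none looked moved in the last pictures.

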